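# Hang up the headphones and scan the amplifier's job label

## Task

Clear the headphones off the amplifier's lid by hanging them by their headband over the bar of the headphone stand, cups on either side of the bar, and let go of them there. Then draw the scanner up out of its cradle, turn it to look down at roughly 45 degrees onto the middle of the job label on the lid, and finish still holding it there in the air, steady and touching nothing else, with its window about 10 cm from the label. Do not let the headphones fall, and leave the other things on the bench where they are.

Things in the scene. Friction and masses are not known exactly. Their poses are not given: they have to be found in the camera images.
- headphones: Black rigid headphones, no cable, about 0.28 kg, standing on their cups on the amplifier's lid, one cup on or by the label. Origin midway between the cups at their undersides; z up, y cup to cup, x fore-aft (alike either way). 192 mm (y) x 66 mm (x) x 185 mm high. Cups 80 mm high, y = 51 to 95 mm each side. Hung, the cups' undersides are 169 mm below the bar's top
- band_under (a point): Underside centre of the headband's flat top pad (headphones frame 0, 0, 169 mm), which rests on the bar. Pad: 50 mm (y), 30 mm wide (x), 16 mm thick, upper face at z = 185 mm; beyond it the band slopes down. Grip it from above across the 30 mm with the fingertips no lower than its underside, so the fingers clear the bar, and firmly (about 60 N), so that it does not swing in the grip
- stand: Headphone stand, fixed, left or right of the amplifier. Origin: centre of its base plate's underside (160 mm x, 130 mm y, 12 mm thick). 20 mm post at x = +60 mm; from its top a level flat bar (30 mm wide in y, 14 mm thick) runs along the stand's -x (roughly to the robot) to a free end at x = -81 mm. Bar's top 215 mm above the bench, nothing higher
- bar_top (a point): Where to hang the headband: on the top line of the bar (stand frame -15, 0, 215 mm). Axes as the stand: the bar runs along x, the cups hang on its y sides. The band can be brought on over the free end
- amp: Compact headphone amplifier, 180 mm (x) x 220 mm (y), flat lid 58 mm above the bench, grey cover, champagne front panel towards its -x (the robot) with a volume knob standing out 18 mm. Fixed. Origin: centre of its underside
- label (a point): Centre of the white job label, 50 x 50 mm with a black square code, stuck flat on the amplifier's lid (amplifier frame: -35, 45, 58 mm).
- scanner: Pistol-shaped code scanner, about 0.18 kg, upright in its cradle across the amplifier from the stand. Origin: foot of the handle; z up the handle, x the way it looks (level when docked). Handle 36 (x) x 30 (y) x 104 mm. Head 46 mm wide (y), x = -36 to 52, z = 104 to 150 mm; nose 58 mm wide, x = 49 to 75, z = 101 to 153 mm. Grip the head across its 46 mm from above, near x = 8 mm
- window (a point): Centre of the scanner's reading window on the front of the nose (scanner frame: 75, 0, 127 mm). Axes as the scanner: it looks along +x.
- foot (a point): The underside of the scanner's handle (the scanner's origin).
- cradle: Charging cradle with a black socket on a grey base, fixed, base 104 mm (x) x 84 mm (y). Its upright socket (56 x 50 mm outside, rim 64 mm above the bench) takes the lowest 42 mm of the handle with 2 mm play, no catch: the scanner lifts straight up. Origin: under the socket's middle at bench level; x points where the docked scanner looks (roughly to the robot)
- tape: Bystander: roll of paper tape, 84 mm across, 24 mm high, lying flat. Origin: centre of its underside.
- bowl: Bystander: white bowl, 110 mm across, 45 mm high. Origin: centre of its underside.
- spray: Bystander: white spray can, 52 mm across, 160 mm high. Origin: centre of its underside.
- driver: Bystander: screwdriver with a black handle, lying. Origin: its underside.
- meter: Bystander: black hand multimeter 165 x 80 mm, 36 mm high, lying. Origin: centre of its underside.
- volume_knob: Bystander: loose aluminium knob, 42 mm across, 22 mm high. Origin: centre of its underside.
- transformer: Bystander: black mains adapter 60 x 105 mm, 29 mm high. Origin: centre of its underside.

How it is judged:
On the way, in this order (a step that is already met when the one before it is completed fails the run):
1. the headphones hang from the bar by the headband, released (x of band_under in the frame of bar_top between -0.055 and 0.045 m and y of band_under in the frame of bar_top between -0.03 and 0.03 m and z of band_under in the frame of bar_top between -0.012 and 0.012 m and angle between headphones's own z axis and vertical below 0.35 rad and angle between the x axis of headphones and the x axis of stand, either way round below 0.45 rad and contact force between headphones and stand above 0.8 N and contact force between headphones and amp below 0.1 N and contact force between headphones and the fingers below 0.1 N and linear speed of headphones below 0.05 m/s), for 0.2 s.
2. the scanner is held by the gripper, its foot drawn clear of the cradle (z of foot in the frame of cradle above 0.07 m and contact force between scanner and the fingers above 2 N and contact force between scanner and cradle below 0.1 N), for 0.1 s.
At the end, for the whole second after the job is handed in: Scanner gripped, still, touching nothing else, foot 40 mm up, aimed 30 degrees or more below level, within 25 mm of the label's middle each way, window 60-160 mm off; headphones hang free on the bar within 30 mm of mid-band, 0.35 rad of upright, 0.45 rad of square (all of step 1 and x of label in the frame of window between 0.06 and 0.16 m and y of label in the frame of window between -0.025 and 0.025 m and z of label in the frame of window between -0.025 and 0.025 m and angle between scanner's own x axis and vertical above 2.09 rad and contact force between scanner and the fingers above 2 N and contact force between scanner and cradle below 0.1 N and contact force between scanner and amp below 0.1 N and contact force between scanner and stand below 0.1 N and contact force between scanner and headphones below 0.1 N and contact force between scanner and bowl below 0.1 N and contact force between scanner and spray below 0.1 N and height (world z) of foot above 0.04 m and linear speed of scanner below 0.03 m/s and angular speed of scanner below 0.15 rad/s); the arm keeps its last pose, push and grip.
It fails at once if the headphones fall or are laid down (height (world z) of band_under below 0.14 m).
It fails at once if a bystander is moved more than 30 mm (distance of any of tape, bowl, spray, driver, meter, volume_knob, transformer from where it was at the start of the episode above 0.03 m).
It also fails if it takes over 54 s, if anything falls off the work surface, if the arm or the gripper's body presses on something with over 40 N, if the wrist force passes 120 N, or if a joint passes its speed limit or range.

## Robot

A 6-joint arm with a two-finger parallel gripper is mounted at the origin on the work surface. World frame = base frame: x ahead of the robot, y to its left, z up, the work surface at z = 0. Lengths are in m, angles in rad, forces in N, time in s.
With the tool pointing down it reaches from about 0.225 to 0.875 m from the base axis. Payload 3.4 kg.
Tool frame: the origin (TCP) lies midway between the tips of the shut fingers; the grasp point (between the pads) lies 19 mm behind it (manip.grasp_offset is the distance from the TCP to the grasp point, in m); x points along the fingers, y is the direction in which the jaws open and shut, and the axes are right-handed (so a half turn about x gives the same grasp; the last joint's range is limited). The gripper opens to 85 mm and grips with 20 to 120 N. Pads are 22 mm wide; open, the fingers measure 114 mm over their backs; the gripper's body (76 mm by 85 mm) begins 54 mm behind the grasp point. The pads swing forward as they close: fully open they stand 13 mm farther back than shut.
Start: joints at [-1.47, 0.276, 1.505, -0, 1.361, -0.121], TCP at [0.126, -0.561, 0.231] pointing down, gripper open.
Joint ranges: [-2.89, 2.89], [-0.75, 2.08], [0.22, 2.7], [-1.18, 4.32], [0.11, 2.71], [-2.7, 2.7]. Speed limits (rad/s): [2.57, 2.57, 3.14, 3.14, 3.14, 3.14].

## Interface

Orientations are given as a unit quaternion [w, x, y, z].
In Python, from rig import manip gives the robot as it stands.
- The arm moves only by the shell command python3 -m creep 'ROWS' [OPENING] [FORCE]. ROWS is a JSON object of lists of equal length, an entry for each row: "delta_pos": the shift along the tool's x, y, z in cm, a list of three; "dr": the turn, a rotation vector about the tool's x, y, z in rad, a list of three. In form: {"delta_pos": [[dx, dy, dz], ...], "dr": [[rx, ry, rz], ...]}. A call has 1 to 10 rows; each row is the pose to reach, as a shift and turn from the pose commanded when the call began, along the tool's axes at that moment; what a row does not reach only later rows make up. A row lasts 1/10 s, in which the tool goes at most 50 mm and 8.59 degrees, less where a joint would pass 70% of its speed; a pose out of reach is approached as far as the arm can. A call with a gripper value outside its range is refused whole. OPENING is the opening, from -1 (shut) to 1 (fully open), set as the call begins (- or left out, the last holds). The fingers move at their own pace and stop on an object; FORCE is the grip in N (left out, the last holds). Time passes only in rows, so rows that repeat a pose let the fingers close. It gives the time, the measured TCP pose, the force and the opening at its end, in the units of the state.
- manip.get_state(): the state, without advancing time (a new reading comes with each control period).
- manip.get_image(name): name is "side" or "top" or "wrist"; returns a dict with "pixels" (400x640x3 uint8, blue, green, red), "depth" (400x640 float32, m along the optical axis (not along the pixel's ray), 0 where there is no reading), "intrinsics" (3x3 intrinsics, pixels), "rvec" (rotation vector, rad) and "tvec" (3), from world to camera coordinates, as OpenCV has them. Camera axes: x right, y down, z forward; pixel columns grow to the right and rows downward; lengths in m; the calibration is good to about 2 mm. A picture is of the moment at which its call begins.
- manip.sign_off(): hands the job in, once; it reports no verdict.
The state is a dict: "clock": time; "qpos": joint angles; "qd": joint speeds; "effort": joint torques, N m; "position": TCP position; "ee_rot": TCP orientation; "contact_force": force on the tool from outside, world axes, zero at the start; "moment": the same for the moment, N m; "width": finger opening in m.
Only numpy, scipy, OpenCV 4.12 (cv2) and the standard library are available. Lean on these libraries where they do the work, as an engineer would, in place of code of your own. Each camera call takes 0.05 s, during which the arm holds its last target. There are 200 camera calls.

## Working session

There is one attempt and no reset: what is moved stays moved. The work goes in short steps, Python scripts to look and compute and a shell command to move; the robot and the scene stay as the last step left them, time stands still between calls to the robot, and variables do not carry over. Pictures are saved under pics/ and viewed, about 8 in all and at most 12, crops included, and the job is handed in when it is done.

```bash
ls; mkdir -p pics; cat > h.py <<'E'
import numpy as np, cv2
from rig import manip
from scipy.spatial.transform import Rotation as R
def cam(n):
    d=manip.get_image(n); d['R']=cv2.Rodrigues(np.array(d['rvec'],float))[0]; return d
def cloud(d):
    z=d['depth']; K=np.array(d['intrinsics']); v,u=np.indices(z.shape)
    P=np.stack([(u-K[0,2])/K[0,0]*z,(v-K[1,2])/K[1,1]*z,z],-1)
    W=(P-np.array(d['tvec']).reshape(3))@d['R']
    W[z<=0]=np.nan; return W
def proj(d,p):
    return cv2.projectPoints(np.atleast_2d(np.array(p,float)),np.array(d['rvec'],float),np.array(d['tvec'],float),np.array(d['intrinsics'],float),None)[0][:,0]
def rot(q): return R.from_quat([q[1],q[2],q[3],q[0]])
E
python3 - <<'E'
from h import *
for n in ['top','side']:
    d=cam(n); cv2.imwrite(f'pics/{n}0.png',d['pixels']); W=cloud(d); np.save(f'{n}0.npy',W)
    print(n,-d['R'].T@np.array(d['tvec']).reshape(3),d['R'][2])
s=manip.get_state(); print(s, manip.grasp_offset, rot(s['ee_rot']).as_matrix().round(3))
E
```

```text
pics
top [0.46674861 0.01706701 1.5785199 ] [ 0.06975411 -0.00143714 -0.99756318]
side [-0.037687   -0.92424332  1.02956476] [ 0.42554799  0.66453233 -0.61425214]
{'clock': 0.1, 'qpos': array([-1.47000605e+00,  2.76551076e-01,  1.50599621e+00,  1.67690152e-06,
        1.36072213e+00, -1.20997995e-01]), 'qd': array([-0.00161842, -0.00186367, -0.00478388,  0.00114954, -0.0003065 ,
       -0.00091879]), 'effort': array([ 1.19914759e-03, -4.17698371e+01, -2.46404940e+01, -2.13168291e-04,
        5.82957655e-03, -7.30205784e-06]), 'position': array([ 0.126434  , -0.56044435,  0.23051932]), 'ee_rot': array([ 0.07766044,  0.70276975,  0.07884601, -0.70275661]), 'contact_force': array([-0.63348316, -0.37287532,  0.27978238]), 'moment': array([ 0.0279436 , -0.02080346, -0.04466051]), 'width': 0.08560475134343454} 0.0187 [[-0.     0.22  -0.976]
 [ 0.002 -0.976 -0.22 ]
 [-1.    -0.002 -0.   ]]
```

View pics/top0.png

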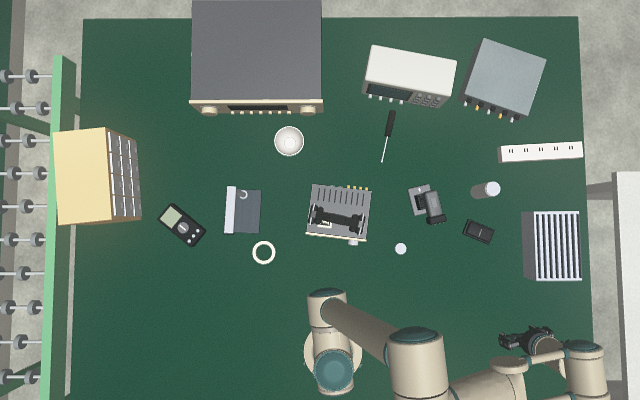

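View pics/side0.png

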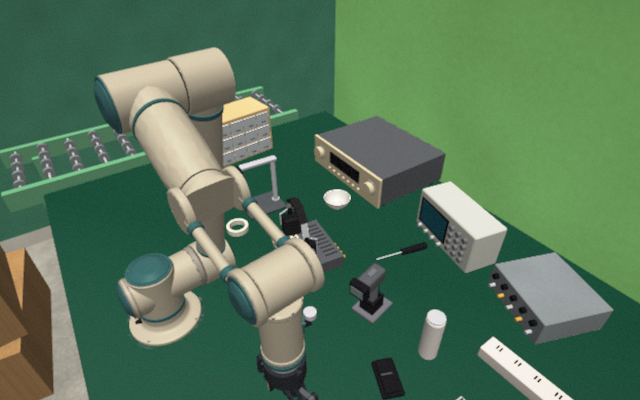

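The top view shows the stand at about (240,210) with its bar at (231,210). The amplifier with the headphones is at (340,212), the scanner in its cradle at (428,205) and the spray can at (487,190). The meter, tape, loose knob, driver, bowl and adapter lie around them. Next I'll measure these from the depth cloud.

```bash
python3 - <<'E'
from h import *
W=np.load('top0.npy'); im=cv2.imread('pics/top0.png')
def box(u0,u1,v0,v1,z0,z1,name):
    p=W[v0:v1,u0:u1].reshape(-1,3); c=im[v0:v1,u0:u1].reshape(-1,3); m=(p[:,2]>z0)&(p[:,2]<z1); q=p[m]
    if len(q)<5: print(name,len(q)); return q,c[m]
    r=cv2.minAreaRect((q[:,:2]*1000).astype(np.float32))
    print(name,len(q),'med',np.median(q,0).round(4),'rect c',np.round(r[0],1),'size',np.round(r[1],1),'ang',round(r[2],1)); return q,c[m]
box(215,270,175,245,.19,.235,'bar')
box(215,270,175,245,.005,.02,'base')
box(300,375,180,245,.045,.068,'lid')
box(300,375,180,245,.15,.2,'band top hi')
box(300,375,180,245,.175,.2,'band pad')
box(300,375,180,245,.10,.2,'band all')
box(405,450,180,228,.12,.18,'scan head')
box(405,450,180,228,.058,.11,'socket/handle')
box(405,450,180,228,.004,.03,'cradle base')
q,c=box(300,375,180,245,.045,.068,'lid'); w=c.min(1)>190
print('white',w.sum(), np.median(q[w],0) if w.any() else '')
big=cv2.resize(im[170:255,210:450],None,fx=3.3,fy=3.3,interpolation=cv2.INTER_CUBIC); cv2.imwrite('pics/crop0.png',big)
E
```

```text
bar 475 med [0.5082 0.3281 0.2145] rect c [509. 329.] size [ 32.1 154.9] ang 86.7
base 1209 med [0.5065 0.3108 0.0112] rect c [516.8 330.9] size [256.7 200.6] ang 0.7
lid 2329 med [ 0.5247 -0.0264  0.0579] rect c [497.  -22.1] size [218.9 203.5] ang 83.1
band top hi 106 med [0.4817 0.0592 0.1649] rect c [479.4 -14.1] size [182.6  68.9] ang 77.1
band pad 32 med [0.4879 0.0592 0.1887] rect c [478.5 -13.1] size [165.1  20.5] ang 77.7
band all 358 med [0.4785 0.0339 0.1368] rect c [479.6 -14.2] size [193.   75.8] ang 77.1
scan head 549 med [ 0.5125 -0.3332  0.1704] rect c [ 517.6 -337.1] size [112.1  58.6] ang 13.8
socket/handle 77 med [ 0.5377 -0.3161  0.0648] rect c [ 540.2 -317.7] size [56.  21.5] ang 10.5
cradle base 457 med [ 0.566  -0.3148  0.0135] rect c [ 534.9 -354.7] size [163.  174.3] ang 89.7
lid 2329 med [ 0.5247 -0.0264  0.0579] rect c [497.  -22.1] size [218.9 203.5] ang 83.1
white 179 [0.41855487 0.00288474 0.05764937]
```

View pics/crop0.png

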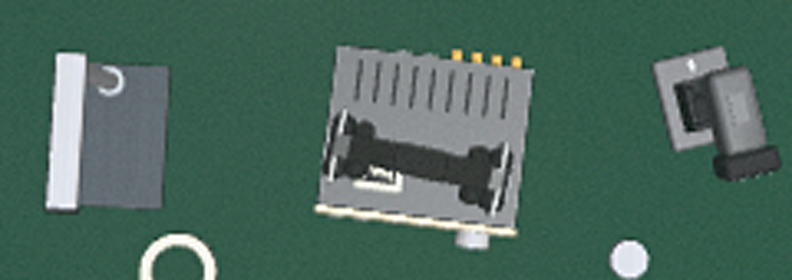

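The crop shows the bar at left, the headphones across the lid (about 10° skewed) covering part of the label, and the scanner looking towards the robot and to the right. The bar's size and height (155 x 32 mm, 0.2145) and the scanner head (112 x 58 mm, 0.170) match the sizes given. The pad's top should be at 0.243, so I'll refine that.

```bash
python3 - <<'E'
from h import *
W=np.load('top0.npy'); im=cv2.imread('pics/top0.png')
def box(W,u0,u1,v0,v1,z0,z1,name):
    p=W[v0:v1,u0:u1].reshape(-1,3); m=(p[:,2]>z0)&(p[:,2]<z1); q=p[m]
    if len(q)<5: print(name,len(q)); return
    r=cv2.minAreaRect((q[:,:2]*1000).astype(np.float32))
    print(name,len(q),'med',np.median(q,0).round(4),'mean',q.mean(0).round(4),'c',np.round(r[0],1),'size',np.round(r[1],1),'ang',round(r[2],1))
for z0,z1 in [(.236,.25),(.225,.25),(.2,.25),(.115,.25)]: box(W,300,375,180,245,z0,z1,f'hp {z0}')
box(W,230,262,190,240,.005,.02,'base')
S=np.load('side0.npy'); f=S.reshape(-1,3)
m=(f[:,0]>.4)&(f[:,0]<.58)&(f[:,1]>-.14)&(f[:,1]<.1)&(f[:,2]>.225)&(f[:,2]<.26); q=f[m]; print('side pad',len(q), q.mean(0) if len(q) else '')
m=(f[:,0]>.3)&(f[:,0]<.65)&(f[:,1]>.25)&(f[:,1]<.4)&(f[:,2]>.207)&(f[:,2]<.23); q=f[m]; print('side bar',len(q),q.mean(0),cv2.minAreaRect((q[:,:2]*1000).astype(np.float32)))
m=(f[:,0]>.4)&(f[:,0]<.62)&(f[:,1]>-.42)&(f[:,1]<-.25)&(f[:,2]>.16)&(f[:,2]<.18); q=f[m]; print('side scan',len(q),q.mean(0),cv2.minAreaRect((q[:,:2]*1000).astype(np.float32)))
E
```

```text
hp 0.236 214 med [ 0.4774 -0.0144  0.2417] mean [ 0.4784 -0.0152  0.2417] c [478.2 -16.2] size [82.1 29.6] ang 78.5
hp 0.225 302 med [ 0.4802 -0.0142  0.2403] mean [ 0.4789 -0.0133  0.2385] c [478.7 -13.6] size [116.7  29.6] ang 78.5
hp 0.2 407 med [ 0.4777 -0.0143  0.2368] mean [ 0.4786 -0.0138  0.2329] c [478.5 -14.5] size [149.   29.6] ang 78.4
hp 0.115 764 med [ 0.4785 -0.0113  0.2142] mean [ 0.4785 -0.0128  0.1915] c [479.6 -14.2] size [193.   75.8] ang 77.1
base 1009 med [0.5031 0.3077 0.0119] mean [0.5048 0.3085 0.012 ] c [497.9 316.9] size [114.2 180.7] ang 89.6
side pad 196 [ 0.47045921 -0.02777594  0.23795945]
side bar 218 [0.50200187 0.32540867 0.21346716] ((503.81878662109375, 328.2024230957031), (37.10831832885742, 155.32994079589844), 86.52239990234375)
side scan 554 [ 0.5067789  -0.34413656  0.17066556] ((512.1787109375, -338.4879150390625), (109.7623519897461, 56.86354064941406), 15.178442001342773)
```

```bash
cat >> h.py <<'E'
def down(a):
    a=np.deg2rad(a); y=np.array([np.cos(a),np.sin(a),0]); x=np.array([0,0,-1.]); return R.from_matrix(np.stack([x,y,np.cross(x,y)],1))
def plan(p,Rt,p0=None,R0=None):
    s=manip.get_state(); p0=s['position'] if p0 is None else np.array(p0); R0=rot(s['ee_rot']) if R0 is None else R0
    d=R0.inv().apply(np.array(p)-p0)*100; dr=(R0.inv()*Rt).as_rotvec()
    print('delta',d.round(2),'dr',dr.round(3),'rows>=',np.ceil(max(np.linalg.norm(d)/5,np.linalg.norm(dr)/.15)))
def st():
    s=manip.get_state(); print('t',s['clock'],'p',s['position'].round(4),'F',np.round(s['contact_force'],1),'w',round(s['width'],4),'q',s['qpos'].round(2)); M=rot(s['ee_rot']).as_matrix(); print('x',M[:,0].round(3),'y',M[:,1].round(3),'yang',np.rad2deg(np.arctan2(M[1,1],M[0,1])).round(1)); return s
E
python3 - <<'E'
from h import *
s=st()
plan([.4785,-.0142,.33],down(-11.5))
E
```

```text
t 0.1 p [ 0.1264 -0.5604  0.2305] F [-0.6 -0.4  0.3] w 0.0856 q [-1.47  0.28  1.51  0.    1.36 -0.12]
x [-0.     0.002 -1.   ] y [ 0.22  -0.976 -0.002] yang -77.3
delta [ -9.86 -45.56 -46.36] dr [-1.148e+00 -1.000e-03  1.000e-03] rows>= 14.0
```

```bash
python3 -m creep '{"delta_pos":[[-5,0,0],[-9.9,0,0],[-9.9,-3.5,-3.5],[-9.9,-7,-7],[-9.9,-10,-10],[-9.9,-13,-13],[-9.9,-16.5,-16.5],[-9.9,-20,-20],[-9.9,-23,-23],[-9.9,-26,-26]],"dr":[[0,0,0],[0,0,0],[-0.1,0,0],[-0.2,0,0],[-0.3,0,0],[-0.4,0,0],[-0.5,0,0],[-0.6,0,0],[-0.7,0,0],[-0.8,0,0]]}' 1 60; python3 - <<'E'
from h import *
s=st()
plan([.4785,-.0142,.33],down(-11.5))
E
```

```text
clock: 1.1
position: [0.3233, -0.2482, 0.3301]
ee_rot: [0.347, 0.616, 0.347, -0.616]
contact_force: [0.6, 0.2, -1.6]
width: 0.0854
t 1.1 p [ 0.3233 -0.2482  0.3301] F [ 0.6  0.2 -1.6] w 0.0854 q [-0.83 -0.03  1.63  0.    1.54 -0.28]
x [ 0.  0. -1.] y [ 0.855 -0.518 -0.   ] yang -31.2
delta [ 1.000e-02  1.140e+00 -2.805e+01] dr [-0.344 -0.     0.   ] rows>= 6.0
```

```bash
python3 -m creep '{"delta_pos":[[0,0.2,-5],[0,0.4,-10],[0,0.6,-15],[0,0.8,-20],[0,1,-25],[0,1.1,-28],[0,1.1,-28],[0,1.1,-28]],"dr":[[-0.07,0,0],[-0.14,0,0],[-0.21,0,0],[-0.28,0,0],[-0.344,0,0],[-0.344,0,0],[-0.344,0,0],[-0.344,0,0]]}'; python3 - <<'E'
from h import *
s=st()
plan([.4785,-.0142,.225],down(-11.5))
d=cam('wrist'); cv2.imwrite('pics/w1.png',d['pixels']); W=cloud(d).reshape(-1,3)
m=(abs(W[:,0]-.48)<.1)&(abs(W[:,1]+.015)<.12)&(W[:,2]>.225)&(W[:,2]<.26)
q=W[m]; print(len(q)); print(q.mean(0),cv2.minAreaRect((q[:,:2]*1000).astype(np.float32)),np.percentile(q[:,2],[5,50,95]))
E
```

```text
clock: 1.9
position: [0.4781, -0.0167, 0.3297]
ee_rot: [-0.446, -0.548, -0.447, 0.549]
contact_force: [-0.5, -0.3, 0.4]
width: 0.0855
t 1.9 p [ 0.4781 -0.0167  0.3297] F [-0.5 -0.3  0.4] w 0.0855 q [-0.18  0.09  1.51 -0.    1.55  0.02]
x [-0.002 -0.001 -1.   ] y [ 0.979 -0.202 -0.002] yang -11.6
delta [ 1.047e+01  1.000e-02 -2.600e-01] dr [-0.003  0.001  0.002] rows>= 3.0
5875
[ 0.4768621  -0.00710068  0.23883835] ((475.7453918457031, -12.59426498413086), (111.77243041992188, 29.705080032348633), 77.42695617675781) [0.22719468 0.24156062 0.24395563]
```

View pics/w1.png

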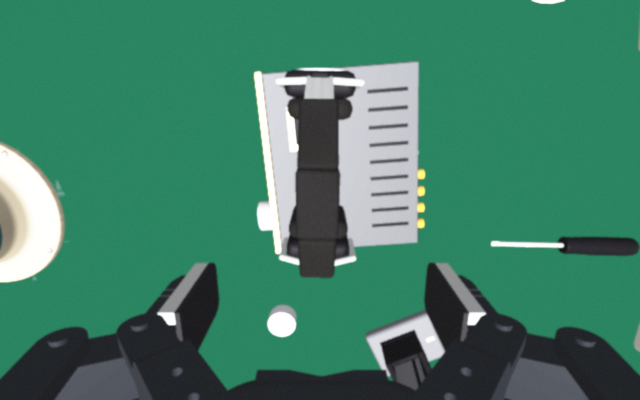

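The wrist view shows the pad running along column 318, from about row 100 to 275, midway between the fingers and square to them. It agrees with the top view to within 3 mm. I'll descend next.

```bash
python3 -m creep '{"delta_pos":[[3,0,-0.3],[6,0,-0.3],[9,0,-0.3],[10.4,0,-0.3],[10.4,0,-0.3],[10.4,0,-0.3]],"dr":[[-0.005,0,0],[-0.005,0,0],[-0.005,0,0],[-0.005,0,0],[-0.005,0,0],[-0.005,0,0]]}' 1 60; python3 -m creep '{"delta_pos":[[0,0,0],[0,0,0],[0,0,0],[0,0,0],[0,0,0],[0,0,0],[0,0,0],[0,0,0]],"dr":[[0,0,0],[0,0,0],[0,0,0],[0,0,0],[0,0,0],[0,0,0],[0,0,0],[0,0,0]]}' -1 60; python3 -c "
from h import *
st()"
```

```text
clock: 2.55
position: [0.4789, -0.0152, 0.2268]
ee_rot: [0.447, 0.548, 0.447, -0.548]
contact_force: [0.3, 0.6, 0.7]
width: 0.0852
clock: 3.35
position: [0.4791, -0.014, 0.227]
ee_rot: [0.448, 0.547, 0.447, -0.547]
contact_force: [-0.9, 0.1, 5.1]
width: 0.0287
t 3.35 p [ 0.4791 -0.014   0.227 ] F [-0.9  0.1  5.1] w 0.0287 q [-0.17  0.13  1.7  -0.    1.3   0.03]
x [ 0.001 -0.    -1.   ] y [ 0.98  -0.198  0.001] yang -11.4
```

```bash
python3 -m creep '{"delta_pos":[[-0.5,0,0],[-1.5,0,0],[-2.5,0,0],[-3.5,0,0],[-4.5,0,0],[-5,0,0],[-5,0,0]],"dr":[[0,0,0],[0,0,0],[0,0,0],[0,0,0],[0,0,0],[0,0,0],[0,0,0]]}'; python3 - <<'E'
from h import *
s=st()
R0=rot(s['ee_rot'])
plan([.36,.20,.277],down(-3.3)); plan([.355,.337,.277],down(-3.3)); plan([.499,.329,.277],down(-3.3),[.355,.337,.277],down(-3.3))
d=cam('side'); c=cv2.resize(d['pixels'][130:330,220:420],None,fx=3,fy=3); cv2.imwrite('pics/s2.png',c)
E
```

```text
clock: 4.05
position: [0.4796, -0.0142, 0.2774]
ee_rot: [0.448, 0.548, 0.447, -0.547]
contact_force: [-0.1, -0.5, -3.6]
width: 0.0289
t 4.05 p [ 0.4796 -0.0142  0.2774] F [-0.1 -0.5 -3.6] w 0.0289 q [-0.17  0.11  1.61 -0.    1.42  0.03]
x [ 0.002 -0.    -1.   ] y [ 0.98  -0.199  0.002] yang -11.5
delta [  0.   -15.98 -18.61] dr [-0.142  0.    -0.002] rows>= 5.0
delta [-1.000e-02 -1.919e+01 -3.194e+01] dr [-0.142  0.    -0.002] rows>= 8.0
delta [ 0.   14.42 -0.03] dr [0. 0. 0.] rows>= 3.0
```

View pics/s2.png

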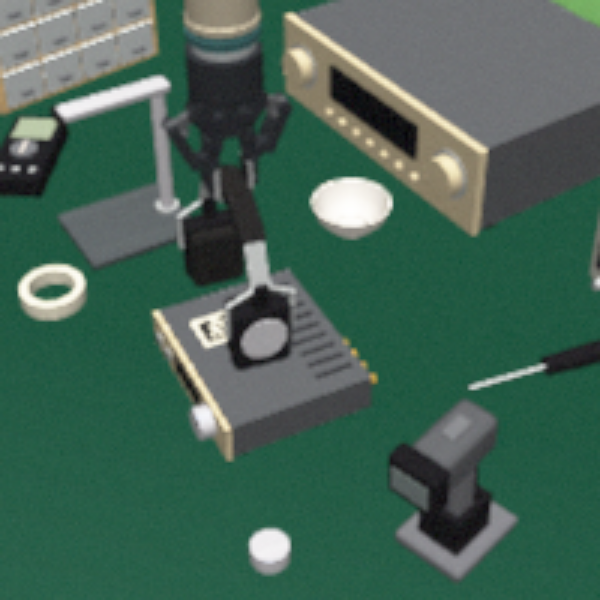

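The headphones hang upright and square in the grip, at about (240,270) in the crop, and weigh about 3.6 N. I'll carry them round in front of the bar's free end, next.

```bash
python3 -m creep '{"delta_pos":[[0,-1,-1],[0,-3,-3],[0,-5,-5],[0,-7,-7],[0,-9,-9],[0,-11,-11.5],[0,-13,-14],[0,-14.5,-16.5],[0,-16,-19],[0,-17,-22]],"dr":[[-0.02,0,0],[-0.04,0,0],[-0.06,0,0],[-0.08,0,0],[-0.1,0,0],[-0.12,0,0],[-0.142,0,0],[-0.142,0,0],[-0.142,0,0],[-0.142,0,0]]}'; python3 - <<'E'
from h import *
s=st()
plan([.355,.337,.277],down(-3.3))
E
```

```text
clock: 5.1
position: [0.3534, 0.2362, 0.2759]
ee_rot: [-0.485, -0.513, -0.486, 0.515]
contact_force: [0.2, 0.9, -2.7]
width: 0.0285
t 5.1 p [0.3534 0.2362 0.2759] F [ 0.2  0.9 -2.7] w 0.0285 q [0.42 0.02 1.71 0.   1.41 0.48]
x [-0.002 -0.001 -1.   ] y [ 0.998 -0.057 -0.002] yang -3.3
delta [ -0.12  -0.42 -10.08] dr [0.001 0.001 0.002] rows>= 3.0
```

```bash
python3 -m creep '{"delta_pos":[[0,-0.2,-2.5],[0,-0.4,-5],[0,-0.4,-7.5],[0,-0.4,-9.5],[0,-0.4,-10.1],[0,-0.4,-10.1],[0,-0.4,-10.1],[0,-0.4,-10.1]],"dr":[[0,0,0],[0,0,0],[0,0,0],[0,0,0],[0,0,0],[0,0,0],[0,0,0],[0,0,0]]}'; python3 - <<'E'
from h import *
s=st()
plan([.499,.329,.277],down(-3.3)); 
for n in ['side','wrist']:
    d=cam(n); W=cloud(d).reshape(-1,3)
    m=(W[:,0]>.44)&(W[:,0]<.6)&(W[:,1]>.29)&(W[:,1]<.37)&(W[:,2]>.205)&(W[:,2]<.225); q=W[m]
    if len(q)>20: print(n,len(q),q.mean(0).round(4),cv2.minAreaRect((q[:,:2]*1000).astype(np.float32)),np.median(q[:,2]))
    m=(abs(W[:,0]-.355)<.025)&(abs(W[:,1]-.337)<.03)&(W[:,2]>.26)&(W[:,2]<.30); q=W[m]; print(len(q),q.mean(0) if len(q) else '')
    cv2.imwrite(f'pics/{n}3.png',d['pixels'])
E
```

```text
clock: 5.9
position: [0.3577, 0.3353, 0.2762]
ee_rot: [-0.485, -0.514, -0.485, 0.515]
contact_force: [-0.2, 0.6, -2.7]
width: 0.0287
t 5.9 p [0.3577 0.3353 0.2762] F [-0.2  0.6 -2.7] w 0.0287 q [ 0.61  0.12  1.59 -0.    1.43  0.67]
x [-0.    -0.001 -1.   ] y [ 0.998 -0.059 -0.   ] yang -3.4
delta [-0.08 14.15 -0.2 ] dr [-0.001  0.001  0.   ] rows>= 3.0
side 208 [0.5103 0.3242 0.213 ] ((510.90869140625, 326.5777893066406), (37.115333557128906, 140.86984252929688), 88.27969360351562) 0.21354857281734033
93 [0.35500676 0.32906575 0.29130707]
wrist 8834 [0.4961 0.3329 0.2146] ((498.1881408691406, 331.3891906738281), (29.697650909423828, 117.75965881347656), 86.64273834228516) 0.2150344462740536
10676 [0.35723493 0.34022333 0.29228167]
```

View pics/wrist3.png

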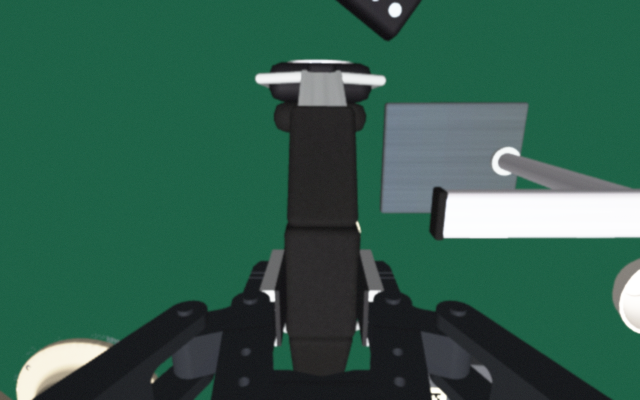

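The wrist view shows the band between the fingers at about (322,270), with the bar's free end ahead at (437,212). The pad's underside is at about 0.276 and the bar's top at 0.215. The next steps are to slide in over the bar and lower.

```bash
python3 -m creep '{"delta_pos":[[0,1.5,0],[0,4,-0.1],[0,6.5,-0.1],[0,9,-0.1],[0,11.5,-0.2],[0,13.5,-0.2],[0,14.1,-0.2],[0,14.1,-0.2]],"dr":[[0,0,0],[0,0,0],[0,0,0],[0,0,0],[0,0,0],[0,0,0],[0,0,0],[0,0,0]]}'; python3 -m creep '{"delta_pos":[[1,0,0],[2,0,0],[3,0,0],[4,0,0],[4.8,0,0],[5.3,0,0],[5.6,0,0],[5.8,0,0],[6.0,0,0],[6.0,0,0]],"dr":[[0,0,0],[0,0,0],[0,0,0],[0,0,0],[0,0,0],[0,0,0],[0,0,0],[0,0,0],[0,0,0],[0,0,0]]}';python3 -c "
from h import *
st()"
```

```text
clock: 6.8
position: [0.5, 0.3296, 0.2756]
ee_rot: [-0.485, -0.514, -0.485, 0.515]
contact_force: [-1.4, 0.3, -2.9]
width: 0.0283
clock: 7.8
position: [0.4989, 0.3302, 0.2163]
ee_rot: [0.485, 0.514, 0.485, -0.514]
contact_force: [0.4, -0.1, -1.3]
width: 0.0285
t 7.8 p [0.4989 0.3302 0.2163] F [ 0.4 -0.1 -1.3] w 0.0285 q [ 0.47  0.32  1.48 -0.    1.34  0.53]
x [ 0. -0. -1.] y [ 0.998 -0.058  0.   ] yang -3.3
```

```bash
python3 -m creep '{"delta_pos":[[0.1,0,0],[0.15,0,0],[0.15,0,0]],"dr":[[0,0,0],[0,0,0],[0,0,0]]}';  python3 -m creep '{"delta_pos":[[0,0,0],[0,0,0],[0,0,0],[0,0,0],[0,0,0],[0,0,0],[0,0,0],[0,0,0]],"dr":[[0,0,0],[0,0,0],[0,0,0],[0,0,0],[0,0,0],[0,0,0],[0,0,0],[0,0,0]]}' 1; python3 - <<'E'
from h import *
s=st()
for n in ['side','wrist']:
    d=cam(n); W=cloud(d).reshape(-1,3)
    m=(abs(W[:,0]-.499)<.03)&(abs(W[:,1]-.33)<.06)&(W[:,2]>.222)&(W[:,2]<.24); q=W[m]
    if len(q)>5: print(n,len(q),q.mean(0),cv2.minAreaRect((q[:,:2]*1000).astype(np.float32)))
    p=d['pixels']
    if n=='side': p=cv2.resize(p[100:260,180:380],None,fx=3.5,fy=3.5)
    cv2.imwrite(f'pics/{n}4.png',p)
E
```

```text
clock: 8.1
position: [0.499, 0.3302, 0.2149]
ee_rot: [0.485, 0.514, 0.485, -0.514]
contact_force: [0.1, -0.0, -2.6]
width: 0.0287
clock: 8.9
position: [0.4989, 0.3302, 0.2147]
ee_rot: [-0.485, -0.514, -0.485, 0.514]
contact_force: [0.1, 0.1, 1.0]
width: 0.0852
t 8.9 p [0.4989 0.3302 0.2147] F [0.1 0.1 1. ] w 0.0852 q [ 0.47  0.32  1.48 -0.    1.34  0.53]
x [ 0. -0. -1.] y [ 0.998 -0.058  0.   ] yang -3.3
side 88 [0.4956904  0.3202387  0.22918431] ((496.47161865234375, 325.0872802734375), (29.71797752380371, 79.76631164550781), 0.02109229564666748)
wrist 12035 [0.49902481 0.33674872 0.22958913] ((498.5606689453125, 331.0115966796875), (84.00183868408203, 30.00654411315918), 85.44287109375)
```

View pics/side4.png

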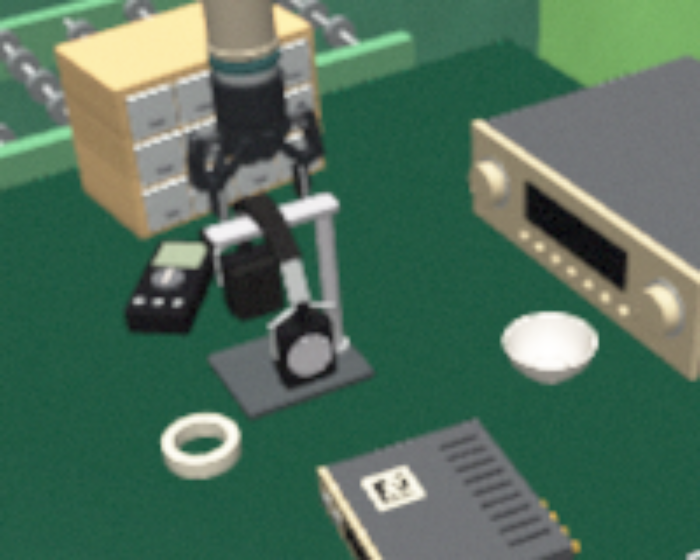

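The headphones hang on the bar with the fingers open. The pad's top is at 0.230, centred near (0.4985, 0.331), and the label is now uncovered at about (392,488) in the crop. I'll retreat upward and measure the label.

```bash
python3 -m creep '{"delta_pos":[[-0.5,0,0],[-2,0,0],[-4,0,0],[-7,0,0],[-11,0,0],[-15,0,0],[-15,3,2],[-15,3,6],[-15,3,11],[-15,3,16]],"dr":[[0,0,0],[0,0,0],[0,0,0],[0,0,0],[0,0,0],[0,0,0],[0,0,0],[-0.0,0,0],[0.05,0,0],[0.1,0,0]]}' 1; python3 - <<'E'
from h import *
s=st()
d=cam('top'); W=cloud(d); im=d['pixels']; cv2.imwrite('pics/top5.png',im)
q=W[185:245,300:375].reshape(-1,3); c=im[185:245,300:375].reshape(-1,3).astype(int)
m=(abs(q[:,2]-.058)<.006); r=cv2.minAreaRect((q[m][:,:2]*1000).astype(np.float32)); print('lid',m.sum(),r,np.median(q[m][:,2]))
w=m&(c.min(1)>190)&(q[:,0]>.42)&(c.max(1)-c.min(1)<25); r=cv2.minAreaRect((q[w][:,:2]*1000).astype(np.float32)); print('label',w.sum(),r,q[w].mean(0))
for n,(u0,u1,v0,v1,z0,z1) in dict(pad=(215,270,170,245,.224,.24),head=(400,450,170,228,.16,.18),spray=(465,505,175,205,.14,.18)).items():
    p=W[v0:v1,u0:u1].reshape(-1,3); p=p[(p[:,2]>z0)&(p[:,2]<z1)]; print(n,len(p),p.mean(0) if len(p) else '',cv2.minAreaRect((p[:,:2]*1000).astype(np.float32)) if len(p) else '')
plan([.529,-.335,.30],down(-75.7))
E
```

```text
clock: 10.0
position: [0.5195, 0.1674, 0.3649]
ee_rot: [0.459, 0.538, 0.459, -0.538]
contact_force: [0.9, -0.3, 0.0]
width: 0.0854
t 10.0 p [0.5195 0.1674 0.3649] F [ 0.9 -0.3  0. ] w 0.0854 q [ 0.18  0.19  1.3  -0.    1.65  0.34]
x [ 0. -0. -1.] y [ 0.987 -0.158  0.   ] yang -9.1
lid 2823 ((495.5386657714844, -22.89519500732422), (219.12649536132812, 198.8775634765625), 82.5913314819336) 0.05794739384101367
label 150 ((462.86309814453125, 42.7238883972168), (89.47097778320312, 80.76712036132812), 82.344970703125) [0.47074521 0.02817415 0.05822814]
pad 34 [0.50151905 0.35798432 0.22890641] ((501.5609436035156, 359.70513916015625), (34.752891540527344, 14.062498092651367), 33.3360710144043)
head 488 [ 0.51405464 -0.33722182  0.170824  ] ((517.1282958984375, -336.917236328125), (110.98211669921875, 58.054237365722656), 13.540824890136719)
spray 204 [ 0.57749747 -0.53574405  0.15744895] ((577.3396606445312, -537.7777099609375), (50.08927917480469, 50.041622161865234), 50.3007926940918)
delta [ 7.02  9.23 48.49] dr [ 1.154  0.007 -0.007] rows>= 10.0
```

```bash
python3 -m creep '{"delta_pos":[[0,1,4],[0,2,9],[0.5,3,14],[1,4,19],[2,5,24],[3,6,29],[4,7,34],[5,8,39],[6,9,44],[6.5,9.2,47]],"dr":[[0.1,0,0],[0.22,0,0],[0.34,0,0],[0.46,0,0],[0.58,0,0],[0.7,0,0],[0.82,0,0],[0.94,0,0],[1.06,0,0],[1.15,0,0]]}' 1 80; python3 - <<'E'
from h import *
s=st()
im=cv2.imread('pics/top5.png'); d=cam('top'); im=d['pixels']
K=np.array(d['intrinsics']); t=np.array(d['tvec']).reshape(3); C=-d['R'].T@t
def ray(u,v,z):
    r=d['R'].T@np.linalg.inv(K)@[u,v,1]; return C+r*(z-C[2])/r[2]
c=im.astype(int); m=((c.min(2)>170)&(c.max(2)-c.min(2)<30)).astype(np.uint8); m[:185]=0;m[246:]=0;m[:,:300]=0;m[:,375:]=0
n,L,S,_=cv2.connectedComponentsWithStats(m)
for i in range(1,n):
    if S[i,4]>20:
        v,u=np.nonzero(L==i); h=cv2.minAreaRect(np.array([ray(a,b,.058)[:2]*1000 for a,b in zip(u,v)],np.float32)); print(S[i],h)
print(proj(d,[.4553,.031,.058]))
for n in ['wrist']:
    d=cam(n); W=cloud(d).reshape(-1,3); cv2.imwrite('pics/w6.png',d['pixels'])
    q=W[(abs(W[:,0]-.52)<.1)&(abs(W[:,1]+.335)<.08)&(abs(W[:,2]-.17)<.008)]; print(len(q),np.median(q[:,2]),cv2.minAreaRect((q[:,:2]*1000).astype(np.float32)))
plan([.5283,-.3342,.138],down(-76.4))
E
```

```text
clock: 11.05
position: [0.5366, -0.3123, 0.2994]
ee_rot: [0.091, 0.701, 0.091, -0.701]
contact_force: [0.2, 0.2, 0.2]
width: 0.0855
t 11.05 p [ 0.5366 -0.3123  0.2994] F [0.2 0.2 0.2] w 0.0855 q [-0.64  0.32  1.28 -0.    1.55  0.67]
x [ 0. -0. -1.] y [ 0.255 -0.967  0.   ] yang -75.2
[317 212  16  16 154] ((475.2443542480469, 24.997119903564453), (51.997310638427734, 51.8778190612793), 81.6211929321289)
[349 238   9   7  47] ((400.23590087890625, -74.9943618774414), (28.48738670349121, 21.229190826416016), 89.67203521728516)
[[323.12625498 225.64465872]]
7419 0.17207395999582561 ((514.6275634765625, -337.6824035644531), (110.09823608398438, 57.3607177734375), 14.135372161865234)
delta [15.97  1.63  1.12] dr [ 0.019  0.003 -0.001] rows>= 4.0
```

The label's centre is at (0.475, 0.025), 52 x 52 mm, at lid height. The wrist and top cameras agree on the scanner head to within 3 mm. I'll grasp it now.

```bash
python3 -m creep '{"delta_pos":[[0,1.6,1.2],[4,1.6,1.2],[8,1.6,1.2],[11,1.6,1.2],[14,1.6,1.2],[15.5,1.6,1.2],[15.9,1.6,1.2],[15.9,1.6,1.2]],"dr":[[0.02,0,0],[0.02,0,0],[0.02,0,0],[0.02,0,0],[0.02,0,0],[0.02,0,0],[0.02,0,0],[0.02,0,0]]}' 1 80;  python3 -m creep '{"delta_pos":[[0,0,0],[0,0,0],[0,0,0],[0,0,0],[0,0,0],[0,0,0],[0,0,0]],"dr":[[0,0,0],[0,0,0],[0,0,0],[0,0,0],[0,0,0],[0,0,0],[0,0,0]]}' -1 80;  python3 -c "
from h import *
st()"
```

```text
clock: 11.95
position: [0.5293, -0.3279, 0.141]
ee_rot: [-0.086, -0.702, -0.086, 0.702]
contact_force: [0.2, -0.8, -0.0]
width: 0.0854
clock: 12.65
position: [0.5302, -0.3296, 0.1425]
ee_rot: [0.087, 0.703, 0.084, -0.701]
contact_force: [1.3, -1.1, 5.0]
width: 0.0449
t 12.65 p [ 0.5302 -0.3296  0.1425] F [ 1.3 -1.1  5. ] w 0.0449 q [-0.67  0.4   1.54 -0.    1.2   0.66]
x [ 0.003 -0.003 -1.   ] y [ 0.24  -0.971  0.004] yang -76.1
```

```bash
python3 -m creep '{"delta_pos":[[-0.5,0,0],[-1.5,0,0],[-2.5,0,0],[-3.5,0,0],[-5,0,0],[-7,0,0],[-9,0,0],[-12,0,0],[-14,0,0],[-14,0,0]],"dr":[[0,0,0],[0,0,0],[0,0,0],[0,0,0],[0,0,0],[0,0,0],[0,0,0],[0,0,0],[0,0,0],[0,0,0]]}'; python3 - <<'E'
from h import *
s=st(); p=s['position']; Rt=rot(s['ee_rot']); M=Rt.as_matrix()
# scanner in tool: nominal tool x=-z_s, y=y_s, z=x_s
d=cam('wrist'); W=cloud(d); cv2.imwrite('pics/w7.png',d['pixels'])
q=Rt.inv().apply(W.reshape(-1,3)-p); np.save('toolcloud.npy',q.reshape(400,640,3))
m=(abs(q[:,1])<.04)&(q[:,2]>.025)&(q[:,2]<.12)&(q[:,0]>-.06)&(q[:,0]<.05)
print(m.sum(),np.percentile(q[m],[1,5,50,95,99],axis=0).round(4))
E
```

```text
clock: 13.65
position: [0.5296, -0.328, 0.2847]
ee_rot: [0.087, 0.703, 0.085, -0.7]
contact_force: [-0.8, -0.2, -1.9]
width: 0.0447
t 13.65 p [ 0.5296 -0.328   0.2847] F [-0.8 -0.2 -1.9] w 0.0447 q [-0.67  0.32  1.3   0.    1.51  0.66]
x [ 0.004 -0.002 -1.   ] y [ 0.241 -0.971  0.003] yang -76.1
1554 [[-0.0302 -0.0275  0.0251]
 [-0.0298 -0.0224  0.0253]
 [-0.0285 -0.0001  0.0285]
 [-0.0025  0.0268  0.0481]
 [ 0.0061  0.0289  0.0507]]
```

View pics/w7.png

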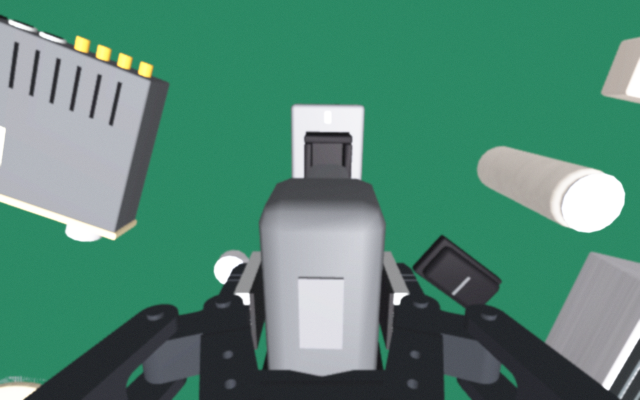

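```bash
python3 - <<'E'
from h import *
q=np.load('toolcloud.npy').reshape(-1,3)
m=(abs(q[:,1])<.035)&(q[:,2]>-.08)&(q[:,2]<.09)&(q[:,0]>-.034)&(q[:,0]<-.024); h=q[m]
print('head top',len(h),np.median(h,0).round(4)); 
for a in (-.05,-.045,-.04,-.035,-.03,-.025,0,.03,.04,.045,.05):
    k=(h[:,2]>a)&(h[:,2]<a+.005); print(a,k.sum(),h[k].mean(0).round(4) if k.any() else '',np.ptp(h[k,1]).round(4) if k.any() else '')
c=(abs(q[:,1])<.01)&(q[:,2]<-.02)&(q[:,2]>-.06)&(q[:,0]<.04)&(q[:,0]>-.04); r=q[c]; print('rear',np.percentile(r[:,2],[0.5,2,5]),)
k=(r[:,0]>-.02)&(r[:,0]<.015); print('rear face z',k.sum(), np.median(r[k,2]) if k.any() else '')
k=(h[:,2]>-.02)&(h[:,2]<.04); A=np.polyfit(h[k,2],h[k,0],1); print('pitch slope',A)
# target
lab=np.array([.475,.025,.058]); wt=lambda xs:np.array([-(127-120.5)/1000,0,(75-xs)/1000])
for az in (180,190,200,170,160):
  for pt in (45,):
    a=np.deg2rad(az); e=np.deg2rad(pt); zt=np.array([np.cos(a)*np.cos(e),np.sin(a)*np.cos(e),-np.sin(e)])
    up=np.array([np.cos(a)*np.sin(e),np.sin(a)*np.sin(e),np.cos(e)]); xt=-up; Rt=R.from_matrix(np.stack([xt,np.cross(zt,xt),zt],1))
    win=lab-.1*zt; p=win-Rt.apply(wt(4.3)); print(az,'TCP',p.round(4)); plan(p,Rt)
E
```

```text
head top 20866 [-0.0303 -0.0001 -0.009 ]
-0.05 0  
-0.045 0  
-0.04 1300 [-0.027   0.0003 -0.0364] 0.0401
-0.035 1921 [-0.03    0.0001 -0.0325] 0.0441
-0.03 1713 [-0.031   0.     -0.0276] 0.0449
-0.025 1602 [-0.0308 -0.0001 -0.0225] 0.045
0 1416 [-0.0302 -0.0002  0.0025] 0.0454
0.03 249 [-0.028  -0.0022  0.031 ] 0.0423
0.04 0  
0.045 0  
0.05 0  
rear [-0.03965667 -0.03948991 -0.03927603]
rear face z 912 -0.03896862132093602
pitch slope [ 0.04466679 -0.03006247]
180 TCP [0.6003 0.025  0.1741]
delta [ 10.85 -32.51 -15.4 ] dr [0.231 0.78  0.095] rows>= 8.0
190 TCP [0.5984 0.0468 0.1741]
delta [ 10.85 -34.66 -15.74] dr [0.065 0.784 0.027] rows>= 8.0
200 TCP [0.5927 0.0679 0.1741]
delta [ 10.85 -36.85 -15.7 ] dr [-0.1    0.783 -0.042] rows>= 9.0
170 TCP [0.5984 0.0032 0.1741]
delta [ 10.85 -30.44 -14.7 ] dr [0.396 0.772 0.164] rows>= 8.0
160 TCP [ 0.5927 -0.0179  0.1741]
delta [ 10.85 -28.53 -13.64] dr [0.561 0.76  0.233] rows>= 7.0
```

```bash
cat >> h.py <<'E'
def target(az,pt,lab=np.array([.475,.025,.058]),dist=.1):
    a=np.deg2rad(az); e=np.deg2rad(pt); zt=np.array([np.cos(a)*np.cos(e),np.sin(a)*np.cos(e),-np.sin(e)])
    xt=-np.array([np.cos(a)*np.sin(e),np.sin(a)*np.sin(e),np.cos(e)]); Rt=R.from_matrix(np.stack([xt,np.cross(zt,xt),zt],1))
    return lab-dist*zt-Rt.apply([-.0072,0,.072]),Rt
E
python3 - <<'E'
from h import *
p,Rt=target(172,45); print(p); plan(p,Rt)
E
```

```text
[0.60048037 0.00736488 0.1745312 ]
delta [ 10.81 -30.79 -15.  ] dr [0.363 0.774 0.15 ] rows>= 8.0
```

```bash
python3 -m creep '{"delta_pos":[[0,-1.5,-1],[0,-4.5,-2.5],[0,-7.5,-4],[0.5,-10.5,-5.5],[1,-14,-7],[1.5,-17.5,-9],[2,-21,-11],[3,-24.5,-13],[4,-28,-14],[5,-30.8,-15]],"dr":[[0.018,0.04,0.007],[0.055,0.12,0.022],[0.09,0.2,0.037],[0.13,0.28,0.053],[0.17,0.36,0.07],[0.205,0.44,0.085],[0.245,0.52,0.1],[0.28,0.6,0.117],[0.32,0.68,0.133],[0.363,0.774,0.15]]}'; python3 - <<'E'
from h import *
st(); p,Rt=target(172,45); print(p); plan(p,Rt)
E
```

```text
clock: 14.7
position: [0.5936, -0.0081, 0.2287]
ee_rot: [-0.02, 0.911, -0.063, -0.408]
contact_force: [-1.5, -2.0, -2.4]
width: 0.0449
t 14.7 p [ 0.5936 -0.0081  0.2287] F [-1.5 -2.  -2.4] w 0.0449 q [-0.12  0.02  2.08 -0.07  0.31  1.64]
x [ 0.659 -0.099 -0.745] y [-0.131 -0.991  0.016] yang -97.5
[0.60048037 0.00736488 0.1745312 ]
delta [ 4.34 -1.7   3.24] dr [ 0.017  0.056 -0.006] rows>= 2.0
```

```bash
python3 - <<'E'
from h import *
st(); p,Rt=target(172,41); print(p); plan(p,Rt)
E
```

```text
t 14.7 p [ 0.5936 -0.0081  0.2287] F [-1.5 -2.  -2.4] w 0.0449 q [-0.12  0.02  2.08 -0.07  0.31  1.64]
x [ 0.659 -0.099 -0.745] y [-0.131 -0.991  0.016] yang -97.5
[0.6082244  0.00627653 0.16540824]
delta [ 5.54 -1.71  3.26] dr [ 0.016 -0.014 -0.006] rows>= 2.0
```

```bash
python3 -m creep '{"delta_pos":[[0.8,-0.2,0.5],[1.8,-0.5,1.1],[3,-0.8,1.7],[4,-1.1,2.3],[5,-1.4,2.9],[5.4,-1.6,3.2],[5.4,-1.6,3.2],[5.4,-1.6,3.2],[5.4,-1.6,3.2]],"dr":[[0,-0.03,0],[0,-0.05,0],[0,-0.06,0],[0,-0.06,0],[0,-0.06,0],[0,-0.06,0],[0,-0.06,0],[0,-0.06,0],[0,-0.06,0]]}'; python3 - <<'E'
from h import *
st(); p,Rt=target(172,41); print(p); plan(p,Rt)
E
```

```text
clock: 15.6
position: [0.6139, 0.001, 0.1729]
ee_rot: [-0.021, 0.9, -0.064, -0.431]
contact_force: [0.1, -0.1, -1.7]
width: 0.0447
t 15.6 p [0.6139 0.001  0.1729] F [ 0.1 -0.1 -1.7] w 0.0447 q [-0.09  0.14  2.09 -0.19  0.24  1.78]
x [ 0.621 -0.098 -0.778] y [-0.133 -0.991  0.018] yang -97.7
[0.6082244  0.00627653 0.16540824]
delta [ 0.18 -0.47  0.95] dr [ 0.016  0.036 -0.01 ] rows>= 1.0
```

```bash
python3 -m creep '{"delta_pos":[[0.1,-0.2,0.4],[0.2,-0.4,0.8],[0.2,-0.5,0.9],[0.2,-0.5,0.9],[0.2,-0.5,0.9],[0.2,-0.5,0.9]],"dr":[[0.008,0.018,-0.005],[0.016,0.03,-0.01],[0.016,0.03,-0.01],[0.016,0.03,-0.01],[0.016,0.03,-0.01],[0.016,0.03,-0.01]]}'; python3 - <<'E'
from h import *
s=st(); p,Rt=target(172,41); plan(p,Rt); p=s['position'];Rm=rot(s['ee_rot'])
w=Rm.apply([-.0072,0,.072])+p; z=Rm.as_matrix()[:,2]; lab=np.array([.475,.025,.058])
print('label in nominal window: dist',(lab-w)@z,'y',(lab-w)@Rm.as_matrix()[:,1],'zs',-(lab-w)@Rm.as_matrix()[:,0],'pitch',np.rad2deg(np.arcsin(-z[2])))
ims=[]
for n in ['side','wrist']:
    d=cam(n); W=cloud(d); q=Rm.inv().apply(W.reshape(-1,3)-p); np.save(n+'tool.npy',q)
    im=d['pixels'].copy()
    for pt in [w,lab]:
        u=proj(d,pt)[0]; print(n,u); cv2.circle(im,tuple(int(round(a)) for a in u),2,(0,0,255),-1)
    if n=='side': u=proj(d,lab)[0].astype(int); im=cv2.resize(im[u[1]-90:u[1]+70,u[0]-80:u[0]+120],(700,560))
    ims.append(im)
cv2.imwrite('pics/s8.png',ims[0]); cv2.imwrite('pics/w8.png',ims[1])
q=np.load('wristtool.npy')
m=(abs(q[:,1])<.02)&(q[:,2]>-.03)&(q[:,2]<.03)&(q[:,0]>-.04)&(q[:,0]<-.02); print('head slope now',np.polyfit(q[m,2],q[m,0],1), 'rear z',np.percentile(q[(abs(q[:,1])<.015)&(abs(q[:,0]+.005)<.02)&(q[:,2]<-.02)&(q[:,2]>-.06),2],[5,50]))
q=np.load('sidetool.npy'); m=(abs(q[:,1])<.04)&(abs(q[:,0]+.007)<.04)&(q[:,2]>.04)&(q[:,2]<.1); print('nose side',m.sum(),np.percentile(q[m],[2,50,98],axis=0).round(3))
E
```

```text
clock: 16.2
position: [0.6088, 0.0069, 0.1656]
ee_rot: [-0.029, 0.906, -0.063, -0.417]
contact_force: [0.2, 0.3, -2.1]
width: 0.0449
t 16.2 p [0.6088 0.0069 0.1656] F [ 0.2  0.3 -2.1] w 0.0449 q [-0.08  0.14  2.13 -0.24  0.16  1.85]
x [ 0.645 -0.09  -0.759] y [-0.138 -0.99   0.   ] yang -98.0
delta [-0.02  0.07  0.05] dr [0.001 0.006 0.   ] rows>= 1.0
label in nominal window: dist 0.10053738311643928 y 0.0005893304454236188 zs -0.0008689622703248953 pitch 40.63996837381163
side [310.85865191 218.8116843 ]
side [291.93020941 239.37663251]
wrist [322.01307197 407.81288587]
wrist [323.0256434  546.35691528]
head slope now [ 0.04142856 -0.03061785] rear z [-0.03935492 -0.03856318]
nose side 176 [[-0.032 -0.023  0.04 ]
 [-0.025  0.021  0.055]
 [ 0.014  0.031  0.07 ]]
```

View pics/s8.png

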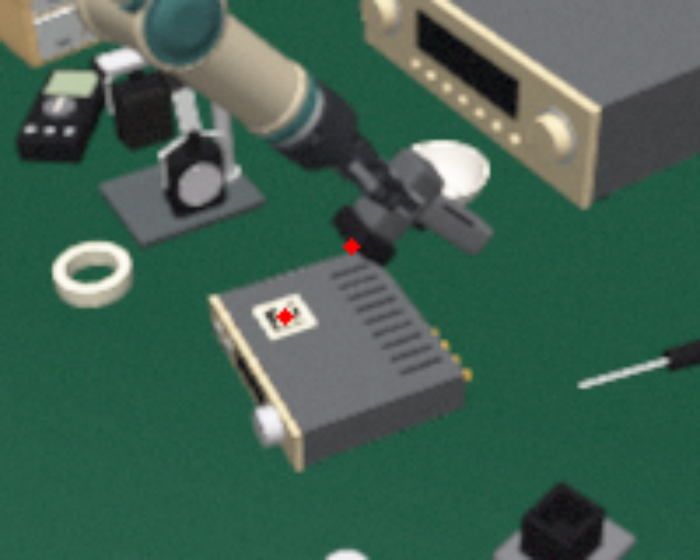

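The projected label point (285,316) falls on the label's middle, and the projected window point (351,246) falls on the nose. The scanner looks down at the label, clear of the bowl at (447,170), and the headphones still hang on the stand at about (170,140). I'll hold briefly and check steadiness and the headphones once more.

```bash
python3 -m creep '{"delta_pos":[[0,0,0],[0,0,0],[0,0,0],[0,0,0],[0,0,0],[0,0,0],[0,0,0],[0,0,0]],"dr":[[0,0,0],[0,0,0],[0,0,0],[0,0,0],[0,0,0],[0,0,0],[0,0,0],[0,0,0]]}'; python3 - <<'E'
from h import *
s=st(); print('qd',np.abs(s['qd']).max())
p=s['position'];Rm=rot(s['ee_rot']);M=Rm.as_matrix()
w=Rm.apply([-.0072,0,.072])+p; l=np.array([.475,.025,.058])-w; print('label in window',l@M[:,2],l@M[:,1],-l@M[:,0],'foot',p+Rm.apply([.1198,0,-.003]))
for n in ['top','side']:
    W=cloud(cam(n)).reshape(-1,3)
    q=W[(abs(W[:,0]-.499)<.03)&(abs(W[:,1]-.33)<.05)&(W[:,2]>.222)&(W[:,2]<.24)]; print(n,'pad',len(q),q.mean(0).round(3) if len(q) else '',cv2.minAreaRect((q[:,:2]*1000).astype(np.float32)) if len(q) else '')
    q=W[(abs(W[:,0]-.69)<.12)&(abs(W[:,1]-.13)<.1)&(W[:,2]>.03)&(W[:,2]<.05)]; print('bowl rim',len(q),q.mean(0) if len(q) else '')
im=cv2.absdiff(cv2.imread('pics/top0.png'),cam('top')['pixels']).max(2)
for k,(u,v) in dict(meter=(182,225),tape=(264,252),bowl=(289,141),driver=(388,135),knob=(400,248),adapter=(478,231),spray=(487,190)).items(): print(k,(im[v-20:v+20,u-20:u+20]>60).sum())
E
```

```text
clock: 17.1
position: [0.6082, 0.007, 0.1648]
ee_rot: [-0.029, 0.906, -0.063, -0.417]
contact_force: [-0.2, 0.8, -2.3]
width: 0.0449
t 17.1 p [0.6082 0.007  0.1648] F [-0.2  0.8 -2.3] w 0.0449 q [-0.08  0.14  2.14 -0.24  0.16  1.85]
x [ 0.644 -0.09  -0.76 ] y [-0.138 -0.99   0.   ] yang -98.0
qd 0.0022520892727519127
label in window 0.0996106937180127 0.0005669443868993114 -0.0009236045222209555 foot [ 0.68764692 -0.00414272  0.07578945]
top pad 228 [0.502 0.328 0.229] ((501.9264221191406, 327.336181640625), (91.38142395019531, 29.702245712280273), 85.28268432617188)
bowl rim 174 [0.76348488 0.15915601 0.03998429]
side pad 0  
bowl rim 102 [0.7853275  0.1618959  0.03914006]
meter 0
tape 0
bowl 0
driver 0
knob 0
adapter 0
spray 0
```

All the checks pass: the arm is steady, the aim is good, the headphones are on the bar, and nothing else has moved.

```bash
python3 -c "
from rig import manip
print(manip.sign_off())"
```

```text
the job is handed in; nothing more can be done
None
```

The job is handed in: the headphones hang released on the stand's bar, and the scanner is held over the job label. I handed in soon after 17.1 s of the allowed 54 s, and no verdict was reported.

**Headphones:** I gripped them by the band's pad and brought them on over the bar's free end. At the last check, the top camera put the pad at about (0.502, 0.328) with its top at 0.229. That is within about 4 mm of the aimed-for point, and about 1.5° off square. The side camera's last check gave no points on the pad, probably because the arm was in the way.

**Scanner:** it was drawn straight up out of its cradle and is held at 80 N.

| Last check | Value |
|---|---|
| Label distance from the window | about 100 mm |
| Aim off the label's middle | under 1 mm each way |
| Look angle | about 41° below level |
| Foot height | 76 mm |
| Joint speeds | under 0.003 rad/s |

- **Look angle:** I chose 41° rather than 45° because the wrist joint was close to its limit. It finished at 0.16 against a minimum of 0.11.
- **Tilt in the grip:** the wrist camera suggested the scanner may sit about 2.4° further nose-down in the grip. The side view did not show this clearly. If it is real, the aim shifts by about 7 mm, still inside the 25 mm limit.

**Other items:** the areas around all seven bystanders showed no change from the first top picture.

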